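# Pack the touch-up kit tray

## Robot

A 6-joint arm with a two-finger parallel gripper is mounted at the origin on the work surface. World frame = base frame: x ahead of the robot, y to its left, z up, the work surface at z = 0. Lengths are in m, angles in rad, forces in N, time in s.
With the tool pointing down it reaches from about 0.4 to 0.825 m from the base axis. Payload 7 kg.
Tool frame: the origin (TCP) lies between the finger pads; the fingertips stand tips_ahead ahead of it and the grasp point (between the pads) is the TCP (tips_ahead is the distance from the TCP to the fingertips, in m); z points along the fingers, x is the direction in which the jaws open and shut, and the axes are right-handed (so a half turn about z gives the same grasp; the last joint's range is limited). The gripper opens to 85 mm and grips with 20 to 120 N. Pads are 22 mm wide; open, the fingers measure 114 mm over their backs; the gripper's body (76 mm by 85 mm) begins 54 mm behind the grasp point. The pads swing forward as they close: fully open they stand 13 mm farther back than shut.
Start: joints at [-1.053, 0.359, 0.012, 0, -1.224, -0.288], TCP at [0.154, -0.657, 0.25] pointing down, gripper open.
Joint ranges: [-3.07, 3.07], [-1.43, 2.12], [-1.02, 1.25], [-3.03, 1.67], [-3.05, -0], [-3.03, 3.03]. Speed limits (rad/s): [2.39, 2.39, 3.01, 3.14, 3.14, 3.14].

## Interface

Orientations are given as [roll, pitch, yaw] about the fixed x, y, z axes, in that order (R = Rz(yaw) Ry(pitch) Rx(roll)).
In Python, from cell import * gives the robot as it stands. The module is installed in compiled form; this text tells all that it offers.
- The arm moves only by the tool arm_command, never from a script. Its argument "rows" is text: rows parted by semicolons, each of 5 numbers parted by spaces: the shift along the tool's x, y, z in mm, then the turn about the tool's z in rad, then the gripper command: -1 is fully open, 1 is shut, values between are in proportion. A call has 1 to 12 rows; each row shifts and turns the pose as measured when the row begins, along the tool's axes as they then stand; what a row does not reach is not made up. A row lasts 1/10 s, in which the tool goes at most 50 mm and 8.59 degrees, less where a joint would pass 70% of its speed; a pose out of reach is approached as far as the arm can. A call with a gripper value outside its range is refused whole. The fingers move at their own pace and stop on an object; the grip force is fixed at half the most. Time passes only in rows, so rows that do not move let the fingers close. It gives the time, the measured TCP pose, the force and the opening at its end, in the units of the state.
- sense(): the state, without advancing time (a new reading comes with each control period).
- grab_frame(name): name is "scene" or "top" or "wrist"; returns (picture, depth): 400x640x3 uint8, red, green, blue; 400x640 float32, m along the optical axis (not along the pixel's ray), 0 where there is no reading.
- camera_info(name): a dict with "fx", "fy", "cx", "cy" (pixels), "R" (3x3) and "t" (3): a world point X has camera coordinates R X + t. Camera axes: x right, y down, z forward; pixel columns grow to the right and rows downward; lengths in m; the calibration is good to about 2 mm. A picture is of the moment at which its call begins: read the wrist's pose just before it. camera_info takes no time and is no camera call; for the wrist camera it gives the pose at the moment of the call.
- sign_off(): hands the job in, once; it reports no verdict.
The state is a dict: "t": time; "joint_positions": joint angles; "qd": joint speeds; "joint_torque": joint torques, N m; "position": TCP position; "eef_rot": TCP orientation; "wrist_force": force on the tool from outside, world axes, zero at the start; "wrist_torque": the same for the moment, N m; "opening": opening from 0.0 (shut) to 1.0 (fully open).
Only numpy, scipy, OpenCV 4.12 (cv2) and the standard library are available. Lean on these libraries where they do the work, as an engineer would, in place of code of your own. Each camera call takes 0.05 s, during which the arm holds its last target.

## Task

Pack the scene painter's touch-up kit: set the lidded paint tin, the roll of tape, the small capped bottle and the sanding block with the cork grip into the tray, each upright and fully down in the foam pocket cut for it - the tin in the large plain round pocket, the tape in the round pocket with the stub, the bottle in the small round pocket and the sanding block in the oblong one. Leave the open empty tin and the plain wooden offcut where they are.

Things in the scene. Friction and masses are not known exactly. Their poses are not given: they have to be found in the camera images.
- tin: Small round paint tin with its lid pressed on (flat closed steel top), steel with a white paper label, diameter 62, height 60 mm, about 0.2 kg, standing. Origin: centre of its underside; z up.
- tape: Roll of khaki adhesive tape lying flat, outer diameter 60, bore 38, height 48 mm, about 0.1 kg, rigid. Origin: centre of its underside, on the axis; z up.
- bottle: Small white plastic bottle with a screw cap, standing: body diameter 44 mm from the foot up to 58 mm, then a shoulder and a cap of diameter 27 mm; total height 88 mm, about 0.12 kg. Origin: centre of its underside; z up.
- sander: Hand sanding block lying on its black rubber sole: sole 84 x 54 x 14 mm (x, y, z), on it a cork grip bar along x, 80 mm long, 28 mm wide from z = 13 to 29 mm and 34 mm wide from z = 28 to 46 mm, its top; about 0.15 kg. Origin: centre of its underside; x along its length, z up.
- open_tin: Look-alike that stays: an empty paint tin of the same size and label as the lidded one (diameter 62, height 60 mm) but open, with no lid, one looks down into it. Origin: centre of its underside; z up.
- offcut: Look-alike that stays: a plain square-edged offcut of pale wood, 84 x 54 x 44 mm (x, y, z), about the size of the sanding block but without sole or grip. Origin: centre of its underside; x along its length, z up.
- pocket_tin: Fixed peach foam block, 118 x 96 x 24 mm (x, y, z), one of four side by side (2 x 2, any order) in a low fixed plywood tray whose 9 mm walls end level with the foam. Origin: centre of its underside, 4 mm above the table; z up. In its middle a plain round pocket of diameter 78 mm, 18 mm deep (floor at z = 6): the lidded tin's place.
- pocket_tape: Fixed peach foam block, 118 x 96 x 24 mm (x, y, z), one of four side by side (2 x 2, any order) in a low fixed plywood tray whose 9 mm walls end level with the foam. Origin: centre of its underside, 4 mm above the table; z up. In its middle a round pocket of diameter 76 mm, 18 mm deep (floor at z = 6) around a central foam stub of diameter 20 mm, as high as the foam's top: the tape roll goes over it.
- pocket_bottle: Fixed peach foam block, 118 x 96 x 24 mm (x, y, z), one of four side by side (2 x 2, any order) in a low fixed plywood tray whose 9 mm walls end level with the foam. Origin: centre of its underside, 4 mm above the table; z up. In its middle a plain round pocket of diameter 60 mm, 18 mm deep (floor at z = 6): the bottle's place.
- pocket_block: Fixed peach foam block, 118 x 96 x 24 mm (x, y, z), one of four side by side (2 x 2, any order) in a low fixed plywood tray whose 9 mm walls end level with the foam. Origin: centre of its underside, 4 mm above the table; z up. In its middle an oblong pocket 100 mm (x) by 70 mm (y), 18 mm deep (floor at z = 6): the sanding block's place, either way round.

How it is judged:
By the outcome, as a careful person would: the job done as asked, in the order asked, and still so for the second after the job is handed in, with the robot touching nothing.
It also fails if it takes over 109 s, if anything falls off the work surface, if the arm or the gripper's body presses on something with over 40 N, if the wrist force passes 120 N, or if a joint passes its speed limit or range.

## Working session

There is one attempt and no reset: what is moved stays moved. The work goes in short steps, Python scripts to look and compute and a tool call to move; the robot and the scene stay as the last step left them, time stands still between calls to the robot, and variables do not carry over. Pictures are saved under pics/ and viewed, and the job is handed in when it is done.

Besides the shell and the picture viewer there is one more tool, called after "Call:" by a JSON object that holds its "method" and its "body". arm_command: Moves the arm, as the interface text tells. Its arguments: {"type":"object","properties":{"rows":{"type":"string"}},"required":["rows"]}

```bash
mkdir -p pics; python3 - <<'E'
from cell import *
import cv2,numpy as np
s=sense();print(s)
for n in("top","scene"):
    p,d=grab_frame(n);c=camera_info(n);print(n,c)
    cv2.imwrite(f"pics/{n}0.png",p[:,:,::-1]);np.savez(f"{n}0.npz",p=p,d=d,**c)
E
```

```text
{'t': 0.0, 'joint_positions': array([-1.05290919e+00,  3.59373886e-01,  1.10577952e-02, -3.84760238e-04,
       -1.22409963e+00, -2.88129802e-01]), 'qd': array([ 0.00070603,  0.00017669,  0.00066459, -0.00224823, -0.00096191,
        0.00059909]), 'joint_torque': array([ 1.26895291e-03, -5.83315551e+01,  2.93423814e+01,  6.93649516e+00,
       -5.97741673e-03, -2.29172082e-05]), 'position': array([ 0.15362688, -0.65681468,  0.24936536]), 'eef_rot': array([-3.14147923e+00, -1.65542951e-03,  1.80042254e+00]), 'wrist_force': array([ 0.30701196,  0.95477161, -0.46247716]), 'wrist_torque': array([ 0.01835016, -0.04566757,  0.01704958]), 'opening': 0.9977798360160159}
top {'fx': 464.6393895078229, 'fy': 464.6393895078229, 'cx': 321.3328101057439, 'cy': 197.43190031204134, 'R': array([[-0.01082716, -0.99991743,  0.00692159],
       [-0.98447261,  0.00944658, -0.17528386],
       [ 0.175204  , -0.00871195, -0.98449361]]), 't': array([-0.00268241,  0.52383981,  0.92661802])}
scene {'fx': 455.87679272569056, 'fy': 455.87679272569056, 'cx': 309.9666479515935, 'cy': 201.46905741451184, 'R': array([[-0.86684765,  0.49853436,  0.00621669],
       [ 0.42081539,  0.7382836 , -0.52711643],
       [-0.26737533, -0.45431356, -0.84977033]]), 't': array([ 0.48450943, -0.17670663,  1.2913166 ])}
```

View pics/top0.png

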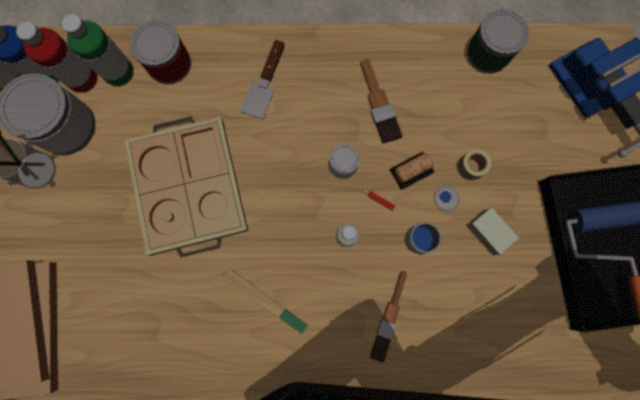

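View pics/scene0.png

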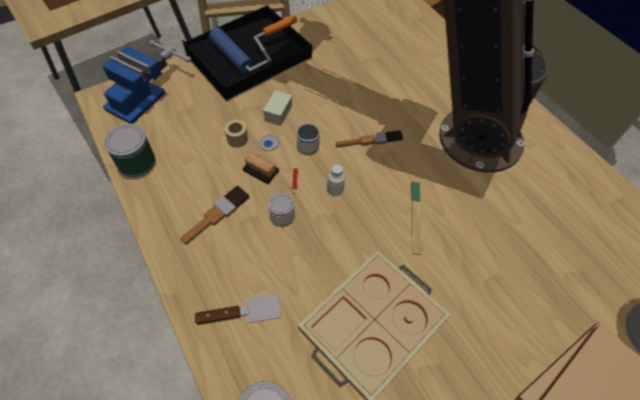

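```bash
cat > h.py <<'E'
import numpy as np,cv2
def W(z):
    """world point per pixel from depth"""
    d=z['d'];v,u=np.mgrid[:400,:640]
    c=np.stack([(u-z['cx'])/z['fx']*d,(v-z['cy'])/z['fy']*d,d],-1)
    return (c-z['t'])@z['R']
def ray(z,uv,h):
    d=np.array([(uv[0]-z['cx'])/z['fx'],(uv[1]-z['cy'])/z['fy'],1])@z['R'];o=-z['R'].T@z['t']
    return o+d*(h-o[2])/d[2]
E
python3 - <<'E'
from h import *
z=np.load('top0.npz');w=W(z)
H=w[...,2];x=w[...,0];y=w[...,1]
print(np.median(H[300:330,100:200]))
def blob(u,v,hmin,hmax,r=28):
    m=np.zeros(H.shape,bool);m[v-r:v+r,u-r:u+r]=1
    m&=(H>hmin)&(H<hmax)&(z['d']>0)
    n,l,st,_=cv2.connectedComponentsWithStats(m.astype(np.uint8))
    k=1+np.argmax(st[1:,4]);m=l==k
    p=np.stack([x[m],y[m]],1).astype(np.float32)
    c,r=cv2.minEnclosingCircle(p)
    return p.mean(0).round(4),np.round(c,4),round(r*1e3,1),cv2.minAreaRect(p*1000),np.median(H[m]).round(4),m.sum()
for nm,u,v,a,b in [("tin",344,160,.05,.07),("tape",476,164,.04,.055),("bottlecap",347,235,.075,.1),("bottle",347,238,.03,.1),("sander",412,170,.036,.055),("sole",412,170,.008,.06),("open",424,238,.05,.07),("offcut",494,231,.036,.055),("disc",447,198,.004,.03)]:
    print(nm,*blob(u,v,a,b))
m=np.zeros(H.shape,bool);m[110:260,115:255]=1
m&=(H>.022)&(H<.036)
p=np.stack([x[m],y[m]],1).astype(np.float32)*1000
print("tray",cv2.minAreaRect(p),np.median(H[m]))
for u,v in[(157,164),(202,152),(167,216),(213,206)]:
    print(u,v,*blob(u,v,.003,.020,26 if (u,v)!=(202,152) else 30))
    print(H[v-1,u-30:u+30:3].round(3))
E
```

```text
-0.0009697500689318575
tin [ 0.6046 -0.057 ] [ 0.6053 -0.057 ] 31.7 ((604.7686767578125, -57.32647705078125), (61.4119987487793, 61.25067138671875), 2.0926334857940674) 0.0591 695
tape [ 0.5959 -0.3396] [ 0.597  -0.3399] 30.4 ((596.3385620117188, -340.08642578125), (58.25482177734375, 58.55805969238281), 41.87862014770508) 0.0468 406
bottlecap [ 0.4453 -0.0609] [ 0.4461 -0.061 ] 13.8 ((445.7442932128906, -60.58477783203125), (25.50820541381836, 25.21215057373047), 43.76179504394531) 0.0868 149
bottle [ 0.4428 -0.0596] [ 0.4448 -0.0613] 22.6 ((445.106689453125, -60.78801345825195), (43.577125549316406, 43.280906677246094), 44.12571334838867) 0.0639 392
sander [ 0.5878 -0.2067] [ 0.5891 -0.2079] 41.0 ((589.2567749023438, -207.91232299804688), (34.13895797729492, 80.50395965576172), 27.5723876953125) 0.0446 580
sole [ 0.5855 -0.2054] [ 0.5891 -0.2076] 49.1 ((589.4979858398438, -208.17434692382812), (54.24676513671875, 85.160888671875), 27.601356506347656) 0.0419 974
open [ 0.4369 -0.2202] [ 0.4368 -0.2195] 31.9 ((437.03875732421875, -219.6099395751953), (61.728111267089844, 61.518348693
[... 941 characters left out ...]
379
[0.028 0.026 0.029 0.027 0.026 0.01  0.009 0.009 0.009 0.008 0.009 0.008
 0.005 0.01  0.01  0.009 0.03  0.026 0.028 0.011]
167 216 [0.4921 0.3232] [0.4915 0.3213] 38.0 ((491.94970703125, 322.4180908203125), (71.395751953125, 73.08097839355469), 42.477603912353516) 0.0091 876
[-0.001  0.027  0.026  0.026  0.026  0.011  0.005  0.009  0.011  0.028
  0.026  0.026  0.015  0.01   0.009  0.008  0.008  0.028  0.021  0.026]
213 206 [0.516  0.2267] [0.5152 0.2257] 29.6 ((515.58154296875, 225.84568786621094), (56.123233795166016, 56.50547790527344), 87.2074966430664) 0.0093 588
[0.025 0.028 0.018 0.027 0.027 0.024 0.008 0.006 0.007 0.01  0.012 0.006
 0.009 0.009 0.009 0.027 0.028 0.029 0.027 0.03 ]
```

```bash
python3 - <<'E'
import cv2
a=cv2.imread('pics/top0.png')
cv2.imwrite('pics/t_tray.png',cv2.resize(a[105:265,110:260],None,fx=3.7,fy=3.7,interpolation=2))
cv2.imwrite('pics/t_obj.png',cv2.resize(a[130:280,310:530],None,fx=3.6,fy=3.6,interpolation=2))
E
```

```text
(no output)
```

View pics/t_tray.png

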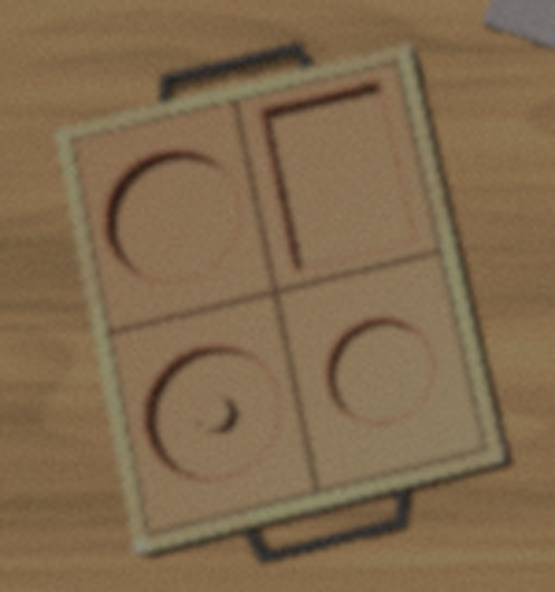

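View pics/t_obj.png

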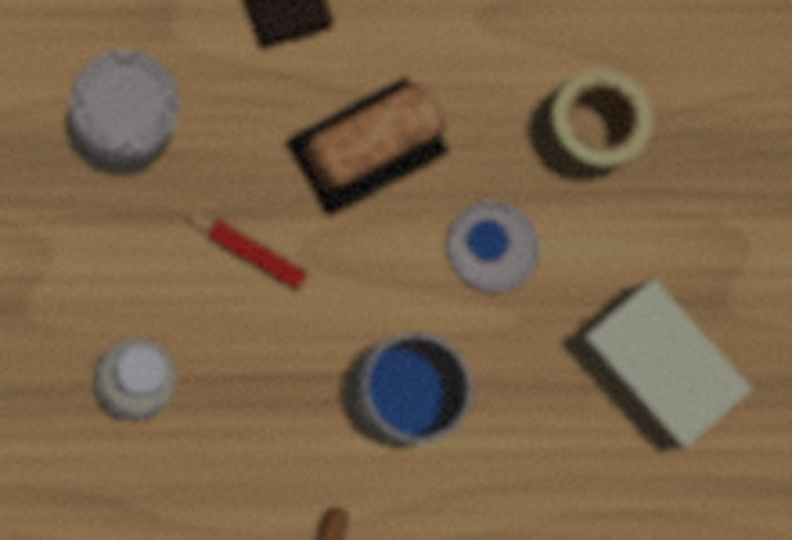

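The pictures show, in `top0` pixels:
- **To pack:** the lidded tin at (344,160), the sander at (412,170), the tape at (476,164) and the bottle at (347,235).
- **Leave alone:** the open tin at (424,238), which has a blue inside, and the offcut at (494,231).
- **Pockets:** tin at (157,164), oblong at (202,152), tape with stub at (167,216) and bottle at (213,206).

The sizes and heights from depth match the ones given.

```bash
cat > go.py <<'E'
import sys,numpy as np
from cell import *
T=dict(tin=(.605,-.057,1.80),tape=(.5965,-.340,1.80),bottle=(.4457,-.0607,1.80),sander=(.5892,-.208,.482),
 ptin=(.6083,.3495,1.81),ptape=(.4928,.3212,1.81),pbottle=(.516,.227,1.81),pblock=(.6317,.2553,1.81))
def go(n,z):
    s=sense();p=s['position'];y=s['eef_rot'][2];d=np.array(T[n][:2])-p[:2]
    print(n,'tool dx,dy,dz mm',np.round(1e3*np.array([d@[np.cos(y),np.sin(y)],d@[np.sin(y),-np.cos(y)],p[2]-z]),1),'turn',round(-((T[n][2]-y+np.pi)%(2*np.pi)-np.pi),3),'q',s['joint_positions'].round(2),'F',s['wrist_force'].round(1),'op',s['opening'].round(3),'p',p.round(4),'rpy',s['eef_rot'].round(3),'t',round(s['t'],2))
if __name__=='__main__': go(sys.argv[1],float(sys.argv[2]))
E
python3 -c "
import cell;print([a for a in dir(cell) if a[0]!='_'])"; python3 go.py tin 0.15
```

```text
['Unreachable', 'camera_info', 'grab_frame', 'sense', 'sign_off', 'tips_ahead']Traceback (most recent call last):
  File "go.py", line 8, in <module>
    if __name__=='__main__': go(sys.argv[1],float(sys.argv[2]))
                             ~~^^^^^^^^^^^^^^^^^^^^^^^^^^^^^^^^
  File "go.py", line 7, in go
    print(n,'tool dx,dy,dz mm',np.round(1e3*np.array([d@[np.cos(y),np.sin(y)],d@[np.sin(y),-np.cos(y)],p[2]-z]),1),'turn',round(-((T[n][2]-y+np.pi)%(2*np.pi)-np.pi),3),'q',s['joint_positions'].round(2),'F',s['wrist_force'].round(1),'op',s['opening'].round(3),'p',p.round(4),'rpy',s['eef_rot'].round(3),'t',round(s['t'],2))
                                                                                                                                                                                                                                             ^^^^^^^^^^^^^^^^^^
AttributeError: 'float' object has no attribute 'round'
```

```bash
sed -i "s/s\['opening'\].round(3)/round(s['opening'],3)/" go.py
python3 -c "
import cell;print(cell.tips_ahead)"; python3 go.py tin 0.15
```

```text
0.019
tin tool dx,dy,dz mm [481.4 576.1  99.5] turn 0.0 q [-1.05  0.36  0.01 -0.   -1.22 -0.29] F [0.6 0.2 0.1] op 1.0 p [ 0.1536 -0.6569  0.2495] rpy [-3.141e+00 -1.000e-03  1.800e+00] t 0.1
```

Call:
{"method": "arm_command", "body": {"rows": "30 36 0 0 -1;30 36 0 0 -1;30 36 0 0 -1;30 36 0 0 -1;30 36 0 0 -1;30 36 0 0 -1;30 36 0 0 -1;30 36 0 0 -1;30 36 0 0 -1;30 36 0 0 -1;30 36 0 0 -1;30 36 0 0 -1"}}

```text
t: 1.3
position: [0.4994, -0.1941, 0.2451]
eef_rot: [-3.138, -0.009, 1.791]
wrist_force: [1.0, -0.4, 0.4]
opening: 1.002
```

```bash
python3 go.py tin 0.12
```

```text
tin tool dx,dy,dz mm [110.7 132.9 125.1] turn -0.009 q [-0.01  0.14 -0.29 -0.01 -1.15 -1.34] F [ 1.  -0.4  0.4] op 1.002 p [ 0.4994 -0.1941  0.2451] rpy [-3.138 -0.009  1.791] t 1.3
```

Call:
{"method": "arm_command", "body": {"rows": "30 35 20 0 -1;30 35 20 0 -1;25 30 20 -0.01 -1;10 15 20 0 -1;5 5 15 0 -1;0 0 0 0 -1;0 0 0 0 -1"}}

```text
t: 2.0
position: [0.5974, -0.0609, 0.1478]
eef_rot: [-3.137, -0.008, 1.809]
wrist_force: [0.2, 0.2, -0.1]
opening: 1.0
```

```bash
python3 go.py tin 0.12
```

```text
tin tool dx,dy,dz mm [ 2.   8.3 27.8] turn 0.009 q [ 0.22  0.33 -0.28 -0.01 -0.97 -1.55] F [ 0.2  0.2 -0.1] op 1.0 p [ 0.5974 -0.0609  0.1478] rpy [-3.137 -0.008  1.809] t 2.0
```

Call:
{"method": "arm_command", "body": {"rows": "2 8 10 0 -1;0 0 20 0 -1;0 0 20 0 -1;0 0 20 0 -1;0 0 15 0 -1;0 0 10 0 -1;0 0 0 0 -1"}}

```text
t: 2.7
position: [0.6085, -0.0594, 0.054]
eef_rot: [3.135, -0.007, 1.804]
wrist_force: [-0.6, -0.4, 0.3]
opening: 1.002
```

```bash
python3 go.py tin 0.044
```

```text
tin tool dx,dy,dz mm [ 3.2 -2.9 10. ] turn 0.004 q [ 0.22  0.44 -0.36 -0.01 -0.76 -1.55] F [-0.6 -0.4  0.3] op 1.002 p [ 0.6085 -0.0594  0.054 ] rpy [ 3.135 -0.007  1.804] t 2.7
```

Call:
{"method": "arm_command", "body": {"rows": "3 -3 5 0 -1;0 0 5 0 -1;0 0 0 0 -1;0 0 0 0 1;0 0 0 0 1;0 0 0 0 1;0 0 0 0 1;0 0 0 0 1;0 0 0 0 1"}}

```text
t: 3.6
position: [0.6065, -0.057, 0.0467]
eef_rot: [3.13, -0.006, 1.804]
wrist_force: [-0.4, 0.2, -3.4]
opening: 0.709
```

```bash
python3 go.py tin 0.12
```

```text
tin tool dx,dy,dz mm [  0.3  -1.5 -73.3] turn 0.004 q [ 0.22  0.45 -0.37 -0.01 -0.74 -1.55] F [-0.4  0.2 -3.4] op 0.709 p [ 0.6065 -0.057   0.0467] rpy [ 3.13  -0.006  1.804] t 3.6
```

Call:
{"method": "arm_command", "body": {"rows": "0 0 -15 0 1;0 0 -20 0 1;0 0 -20 0 1;0 0 -15 0 1;0 0 0 0 1"}}

```text
t: 4.1
position: [0.6044, -0.0578, 0.1168]
eef_rot: [3.135, -0.007, 1.803]
wrist_force: [1.2, 0.1, -1.5]
opening: 0.713
```

```bash
python3 go.py ptin 0.12
```

```text
ptin tool dx,dy,dz mm [395.5  97.7  -3.2] turn -0.007 q [ 0.22  0.36 -0.31 -0.01 -0.89 -1.55] F [ 1.2  0.1 -1.5] op 0.713 p [ 0.6044 -0.0578  0.1168] rpy [ 3.135 -0.007  1.803] t 4.1
```

Call:
{"method": "arm_command", "body": {"rows": "20 5 0 0 1;40 10 0 0 1;40 10 0 0 1;40 10 0 0 1;40 10 0 0 1;40 10 0 0 1;40 10 0 0 1;40 10 0 0 1;40 10 0 0 1;30 5 0 0 1;15 3 0 0 1;0 0 0 0 1"}}

```text
t: 5.3
position: [0.6018, 0.3512, 0.1054]
eef_rot: [-3.136, -0.004, 1.797]
wrist_force: [-0.2, -0.0, -2.4]
opening: 0.711
```

```bash
python3 go.py ptin 0.12
```

```text
ptin tool dx,dy,dz mm [ -3.1   5.9 -14.6] turn -0.013 q [ 0.8   0.51 -0.1  -0.01 -0.97 -2.14] F [-0.2 -0.  -2.4] op 0.711 p [0.6018 0.3512 0.1054] rpy [-3.136 -0.004  1.797] t 5.3
```

Call:
{"method": "arm_command", "body": {"rows": "-3 6 5 -0.01 1;0 0 5 0 1;0 0 0 0 1;0 0 0 0 1"}}

```text
t: 5.7
position: [0.6082, 0.3457, 0.0919]
eef_rot: [-3.132, -0.003, 1.806]
wrist_force: [0.1, 0.5, -1.8]
opening: 0.711
```

```bash
python3 go.py ptin 0.058
```

```text
ptin tool dx,dy,dz mm [ 3.7  1.  33.9] turn -0.004 q [ 0.79  0.52 -0.1  -0.01 -0.95 -2.12] F [ 0.1  0.5 -1.8] op 0.711 p [0.6082 0.3457 0.0919] rpy [-3.132e+00 -3.000e-03  1.806e+00] t 5.7
```

Call:
{"method": "arm_command", "body": {"rows": "3 1 10 0 1;1 0 10 0 1;0 0 5 0 1;0 0 5 0 1;0 0 0 0 1"}}

```text
t: 6.2
position: [0.6081, 0.3484, 0.0592]
eef_rot: [-3.131, -0.003, 1.803]
wrist_force: [0.0, -0.1, -2.4]
opening: 0.713
```

```bash
python3 go.py ptin 0.057
```

```text
ptin tool dx,dy,dz mm [1.  0.4 2.2] turn -0.007 q [ 0.79  0.56 -0.13 -0.01 -0.89 -2.13] F [ 0.  -0.1 -2.4] op 0.713 p [0.6081 0.3484 0.0592] rpy [-3.131e+00 -3.000e-03  1.803e+00] t 6.2
```

Call:
{"method": "arm_command", "body": {"rows": "0 0 2 0 1;0 0 2 0 1;0 0 0 0 1;0 0 0 0 -1;0 0 0 0 -1;0 0 0 0 -1;0 0 0 0 -1"}}

```text
t: 6.9
position: [0.6093, 0.3497, 0.0591]
eef_rot: [-3.136, -0.004, 1.805]
wrist_force: [0.4, -0.4, 0.1]
opening: 1.0
```

Call:
{"method": "arm_command", "body": {"rows": "0 0 -15 0 -1;0 0 -20 0 -1;0 0 -20 0 -1;0 0 -20 0 -1;0 0 -15 0 -1;0 0 0 0 -1"}}

```text
t: 7.5
position: [0.6107, 0.3495, 0.1574]
eef_rot: [-3.137, -0.004, 1.806]
wrist_force: [0.4, 0.6, 0.1]
opening: 1.002
```

```bash
cat > look.py <<'E'
import sys
from cell import *
from h import *
n,tag=sys.argv[1:3];u0,v0,u1,v1=map(int,sys.argv[3:7])
c=camera_info(n);p,d=grab_frame(n);np.savez(f"{tag}.npz",p=p,d=d,**c)
cv2.imwrite(f"pics/{tag}.png",cv2.resize(p[v0:v1,u0:u1,::-1],None,fx=3,fy=3,interpolation=2))
E
python3 look.py top top1 115 105 265 265; python3 go.py tape .12
```

```text
tape tool dx,dy,dz mm [-667.1 -173.8   36.3] turn 0.006 q [ 0.79  0.47 -0.03 -0.01 -1.07 -2.13] F [ 0.5  0.3 -0.6] op 0.999 p [0.6104 0.3493 0.1563] rpy [-3.136e+00 -3.000e-03  1.806e+00] t 7.55
```

View pics/top1.png

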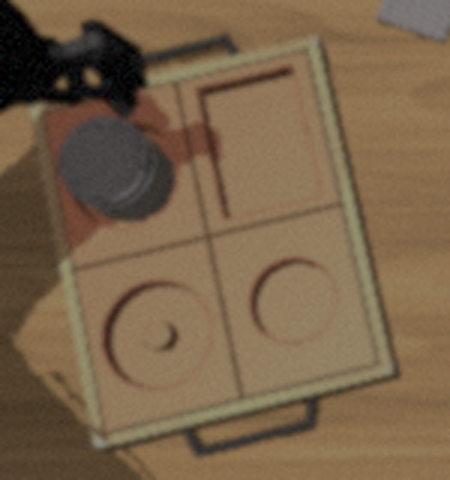

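The tin sits in its pocket at about crop pixel (115,168). I'll measure it once the arm is clear. Next is the tape.

Call:
{"method": "arm_command", "body": {"rows": "-20 -5 0 0 -1;-40 -10 0 0 -1;-45 -12 0 0 -1;-45 -12 0 0 -1;-45 -12 0 0 -1;-45 -12 0 0 -1;-45 -12 0 0 -1;-45 -12 0 0 -1;-45 -12 0 0 -1;-45 -12 0 0 -1;-45 -12 0 0 -1;-45 -12 0 0 -1"}}

```text
t: 8.75
position: [0.5886, -0.1994, 0.1487]
eef_rot: [-3.124, -0.003, 1.812]
wrist_force: [0.9, -0.4, -0.3]
opening: 1.0
```

```bash
python3 go.py tape .12;python3 look.py top top2 115 105 265 265;python3 - <<'E'
from h import *
z=np.load('top2.npz');w=W(z);H=w[...,2];m=np.zeros(H.shape,bool);m[120:200,125:185]=1;m&=(H>.055)&(H<.085)
p=w[m][:,:2].astype(np.float32);print(np.median(H[m]),H[m].min(),H[m].max(),cv2.minEnclosingCircle(p),m.sum())
A=np.c_[w[m][:,:2],np.ones(m.sum())];print('slope',np.linalg.lstsq(A,H[m],rcond=None)[0])
E
```

```text
tape tool dx,dy,dz mm [-138.4  -25.9   28.7] turn 0.012 q [-0.01  0.36 -0.23  0.   -1.   -1.32] F [ 0.9 -0.4 -0.3] op 1.0 p [ 0.5886 -0.1994  0.1487] rpy [-3.124e+00 -3.000e-03  1.812e+00] t 8.75
0.06868562078362056 0.05501978124852572 0.07446472629596126 ((0.6063646674156189, 0.34751543402671814), 0.03260453790426254) 786
slope [0.04054505 0.06013173 0.02258798]
```

View pics/top2.png

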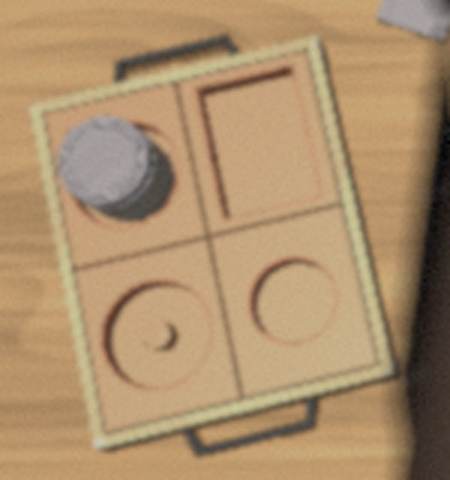

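The tin is seated: its top measures 0.069 m against 0.070 m expected, and it's centred at crop pixel (105,165).

Call:
{"method": "arm_command", "body": {"rows": "-35 -6 5 0.01 -1;-35 -6 5 0 -1;-30 -6 5 0 -1;-15 -4 5 0 -1;-5 0 0 0 -1;0 0 0 0 -1;0 0 0 0 -1"}}

```text
t: 9.5
position: [0.5858, -0.336, 0.1231]
eef_rot: [-3.115, -0.006, 1.791]
wrist_force: [0.4, 1.1, -0.4]
opening: 0.998
```

```bash
python3 go.py tape .041
```

```text
tape tool dx,dy,dz mm [-6.3  9.5 82.1] turn -0.009 q [-0.23  0.47 -0.13  0.01 -1.   -1.12] F [ 0.4  1.1 -0.4] op 0.998 p [ 0.5858 -0.336   0.1231] rpy [-3.115 -0.006  1.791] t 9.5
```

Call:
{"method": "arm_command", "body": {"rows": "-6 9 10 0 -1;0 0 20 0 -1;0 0 15 0 -1;0 0 10 0 -1;0 0 0 0 -1"}}

```text
t: 10.0
position: [0.5989, -0.3354, 0.0665]
eef_rot: [-3.119, -0.005, 1.798]
wrist_force: [-0.7, 0.1, 0.1]
opening: 1.002
```

```bash
python3 go.py tape .041
```

```text
tape tool dx,dy,dz mm [-3.9 -3.4 25.5] turn -0.002 q [-0.22  0.54 -0.15  0.01 -0.9  -1.12] F [-0.7  0.1  0.1] op 1.002 p [ 0.5989 -0.3354  0.0665] rpy [-3.119 -0.005  1.798] t 10.0
```

Call:
{"method": "arm_command", "body": {"rows": "-4 -3 10 0 -1;0 0 10 0 -1;0 0 3 0 -1;0 0 0 0 -1;0 0 0 0 1;0 0 0 0 1;0 0 0 0 1;0 0 0 0 1;0 0 0 0 1;0 0 0 0 1"}}

```text
t: 11.0
position: [0.5982, -0.3403, 0.0444]
eef_rot: [-3.122, -0.003, 1.799]
wrist_force: [0.0, -0.6, -1.1]
opening: 0.674
```

```bash
python3 go.py ptape .041
```

```text
ptape tool dx,dy,dz mm [668.2  47.    3.4] turn -0.011 q [-0.23  0.56 -0.17  0.01 -0.86 -1.12] F [ 0.  -0.6 -1.1] op 0.674 p [ 0.5982 -0.3403  0.0444] rpy [-3.122e+00 -3.000e-03  1.799e+00] t 11.0
```

Call:
{"method": "arm_command", "body": {"rows": "0 0 -15 0 1;0 0 -20 0 1;0 0 -25 0 1;0 0 -25 0 1;20 1 -15 0 1;40 3 0 0 1;40 3 0 0 1;40 3 0 0 1;40 3 0 0 1;40 3 0 0 1;40 3 0 0 1;40 3 0 0 1"}}

```text
t: 12.2
position: [0.5545, -0.0382, 0.1607]
eef_rot: [-3.131, 0.001, 1.793]
wrist_force: [0.5, 0.9, -0.3]
opening: 0.67
```

```bash
python3 go.py ptape .1
```

```text
ptape tool dx,dy,dz mm [364.2  18.9  60.7] turn -0.017 q [ 0.28  0.25 -0.37  0.   -0.97 -1.63] F [ 0.5  0.9 -0.3] op 0.67 p [ 0.5545 -0.0382  0.1607] rpy [-3.131e+00  1.000e-03  1.793e+00] t 12.2
```

Call:
{"method": "arm_command", "body": {"rows": "40 2 0 0 1;40 2 0 -0.01 1;40 2 0 0 1;40 2 0 0 1;40 2 5 0 1;40 2 5 0 1;40 2 5 0 1;30 2 5 0 1;20 2 5 0 1;10 0 5 0 1;0 0 0 0 1;0 0 0 0 1"}}

```text
t: 13.4
position: [0.4911, 0.317, 0.1453]
eef_rot: [3.135, -0.005, 1.812]
wrist_force: [-0.5, -0.8, -0.5]
opening: 0.675
```

```bash
python3 go.py ptape .075
```

```text
ptape tool dx,dy,dz mm [ 3.7  2.6 70.3] turn 0.002 q [ 0.91  0.3  -0.34  0.   -0.93 -2.24] F [-0.5 -0.8 -0.5] op 0.675 p [0.4911 0.317  0.1453] rpy [ 3.135 -0.005  1.812] t 13.4
```

Call:
{"method": "arm_command", "body": {"rows": "3 2 10 0 1;1 0 15 0 1;0 0 15 0 1;0 0 10 0 1;0 0 5 0 1;0 0 0 0 1;0 0 0 0 1"}}

```text
t: 14.1
position: [0.4947, 0.3177, 0.0887]
eef_rot: [3.133, -0.006, 1.806]
wrist_force: [0.1, -0.2, -0.7]
opening: 0.669
```

```bash
python3 go.py ptape .055; python3 look.py top top3 115 105 265 265
```

```text
ptape tool dx,dy,dz mm [ 3.8 -1.1 33.7] turn -0.004 q [ 0.9   0.36 -0.39  0.   -0.8  -2.24] F [ 0.1 -0.2 -0.7] op 0.669 p [0.4947 0.3177 0.0887] rpy [ 3.133 -0.006  1.806] t 14.1
```

View pics/top3.png

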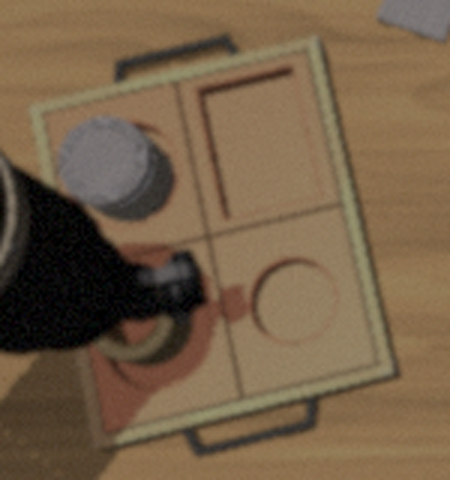

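The tape hangs over its pocket, with its near rim at about crop pixel (150,340). I'll correct the sideways error and lower it.

Call:
{"method": "arm_command", "body": {"rows": "4 -1 5 0 1;0 0 10 0 1;0 0 8 0 1;0 0 5 0 1;0 0 2 0 1;0 0 0 0 1"}}

```text
t: 14.75
position: [0.4931, 0.3227, 0.057]
eef_rot: [3.132, -0.007, 1.806]
wrist_force: [0.2, 0.1, -1.4]
opening: 0.67
```

```bash
python3 go.py ptape .0545
```

```text
ptape tool dx,dy,dz mm [-1.4 -0.7  2.5] turn -0.004 q [ 0.91  0.41 -0.42  0.   -0.73 -2.25] F [ 0.2  0.1 -1.4] op 0.67 p [0.4931 0.3227 0.057 ] rpy [ 3.132 -0.007  1.806] t 14.75
```

Call:
{"method": "arm_command", "body": {"rows": "-1 0 2 0 1;0 0 2 0 1;0 0 0 0 1;0 0 0 0 -1;0 0 0 0 -1;0 0 0 0 -1;0 0 0 0 -1;0 0 -15 0 -1;0 0 -20 0 -1;0 0 -25 0 -1;0 0 -20 0 -1;0 0 -15 0 -1"}}

```text
t: 15.95
position: [0.4925, 0.3201, 0.1498]
eef_rot: [3.134, -0.005, 1.807]
wrist_force: [0.3, -0.0, -0.1]
opening: 1.004
```

```bash
python3 go.py bottle .14
```

```text
bottle tool dx,dy,dz mm [-359.3 -134.5    9.8] turn 0.007 q [ 0.91  0.3  -0.33  0.   -0.94 -2.25] F [ 0.3 -0.  -0.1] op 1.004 p [0.4925 0.3201 0.1498] rpy [ 3.134 -0.005  1.807] t 15.95
```

Call:
{"method": "arm_command", "body": {"rows": "-20 -7 0 0 -1;-40 -15 0 0 -1;-40 -15 0 0 -1;-40 -15 0 0 -1;-40 -15 0 0 -1;-40 -15 0 0 -1;-40 -15 0 0 -1;-40 -15 0 0 -1;-25 -10 0 0 -1;-10 -3 0 0 -1;0 0 0 0 -1;0 0 0 0 -1"}}

```text
t: 17.15
position: [0.443, -0.0502, 0.145]
eef_rot: [3.131, -0.008, 1.807]
wrist_force: [0.2, 0.2, 0.0]
opening: 0.998
```

```bash
python3 go.py bottle .046;python3 look.py top top4 115 105 265 265;python3 - <<'E'
from h import *
z=np.load('top4.npz');w=W(z);H=w[...,2];m=np.zeros(H.shape,bool);m[190:245,135:195]=1;m&=(H>.040)&(H<.085)
p=w[m][:,:2].astype(np.float32);print(np.median(H[m]),H[m].min(),H[m].max(),cv2.minEnclosingCircle(p),m.sum())
E
```

```text
bottle tool dx,dy,dz mm [-10.8   0.2  99. ] turn 0.007 q [ 0.33  0.08 -0.62 -0.01 -0.86 -1.65] F [0.2 0.2 0. ] op 0.998 p [ 0.443  -0.0502  0.145 ] rpy [ 3.131 -0.008  1.807] t 17.15
0.05596939535777649 0.040028455697397894 0.060911163774084946 ((0.4950343370437622, 0.32158198952674866), 0.030382364988327026) 395
```

View pics/top4.png

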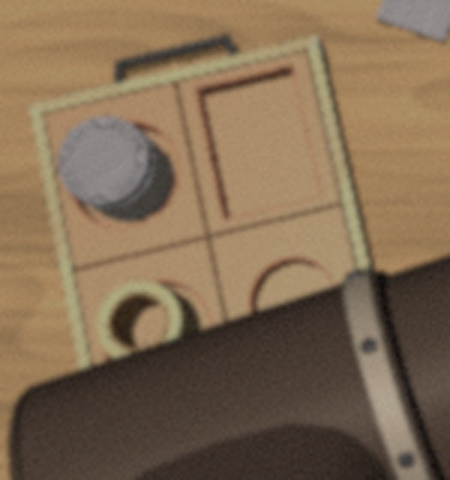

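The tape is down over the stub: its top measures 0.056 m, against 0.058 m expected and the usual −1 mm bias. Now the bottle.

Call:
{"method": "arm_command", "body": {"rows": "-8 0 0 0 -1;-3 0 5 0 -1;0 0 5 0 -1;0 0 0 0 -1;0 0 0 0 -1"}}

```text
t: 17.7
position: [0.4467, -0.0589, 0.1334]
eef_rot: [3.132, -0.008, 1.812]
wrist_force: [-0.1, 0.1, 0.0]
opening: 0.996
```

```bash
python3 go.py bottle .046
```

```text
bottle tool dx,dy,dz mm [-1.5 -1.4 87.4] turn 0.012 q [ 0.3   0.1  -0.63 -0.01 -0.83 -1.63] F [-0.1  0.1  0. ] op 0.996 p [ 0.4467 -0.0589  0.1334] rpy [ 3.132 -0.008  1.812] t 17.7
```

Call:
{"method": "arm_command", "body": {"rows": "-1 -1 15 0.01 -1;0 0 20 0 -1;0 0 20 0 -1;0 0 10 0 -1;0 0 10 0 -1;0 0 0 0 -1"}}

```text
t: 18.3
position: [0.4483, -0.0582, 0.057]
eef_rot: [3.129, -0.008, 1.803]
wrist_force: [-0.1, -0.6, 0.2]
opening: 1.004
```

```bash
python3 go.py bottle .046
```

```text
bottle tool dx,dy,dz mm [-1.8 -3.1 11. ] turn 0.003 q [ 0.3   0.22 -0.71 -0.01 -0.62 -1.63] F [-0.1 -0.6  0.2] op 1.004 p [ 0.4483 -0.0582  0.057 ] rpy [ 3.129 -0.008  1.803] t 18.3
```

Call:
{"method": "arm_command", "body": {"rows": "-2 -3 6 0 -1;0 0 4 0 -1;0 0 0 0 -1;0 0 0 0 1;0 0 0 0 1;0 0 0 0 1;0 0 0 0 1;0 0 0 0 1;0 0 0 0 1;0 0 0 0 1"}}

```text
t: 19.3
position: [0.4474, -0.0607, 0.0486]
eef_rot: [3.125, -0.008, 1.804]
wrist_force: [0.3, 0.2, -1.4]
opening: 0.497
```

```bash
python3 go.py pbottle .16
```

```text
pbottle tool dx,dy,dz mm [ 264.1  133.1 -111.4] turn -0.006 q [ 0.3   0.23 -0.73 -0.01 -0.59 -1.63] F [ 0.3  0.2 -1.4] op 0.497 p [ 0.4474 -0.0607  0.0486] rpy [ 3.125 -0.008  1.804] t 19.3
```

Call:
{"method": "arm_command", "body": {"rows": "0 0 -15 0 1;0 0 -20 0 1;0 0 -25 0 1;0 0 -15 0 1;20 10 0 0 1;40 20 0 0 1;40 20 0 0 1;40 20 0 0 1;40 20 0 0 1;40 20 0 0 1;20 10 0 0 1;5 3 0 0 1"}}

```text
t: 20.5
position: [0.5096, 0.2144, 0.129]
eef_rot: [3.127, -0.009, 1.799]
wrist_force: [-1.0, 0.2, -1.8]
opening: 0.494
```

```bash
python3 go.py pbottle .09
```

```text
pbottle tool dx,dy,dz mm [10.9  9.1 39. ] turn -0.011 q [ 0.75  0.26 -0.43 -0.   -0.86 -2.09] F [-1.   0.2 -1.8] op 0.494 p [0.5096 0.2144 0.129 ] rpy [ 3.127 -0.009  1.799] t 20.5
```

Call:
{"method": "arm_command", "body": {"rows": "8 7 0 -0.01 1;2 2 5 0 1;0 0 10 0 1;0 0 10 0 1;0 0 5 0 1;0 0 0 0 1;0 0 0 0 1"}}

```text
t: 21.2
position: [0.5152, 0.2224, 0.0948]
eef_rot: [3.132, -0.007, 1.806]
wrist_force: [-0.0, 0.0, -1.2]
opening: 0.495
```

```bash
python3 go.py pbottle .059
```

```text
pbottle tool dx,dy,dz mm [ 4.3  1.9 35.8] turn -0.004 q [ 0.76  0.32 -0.44 -0.   -0.8  -2.09] F [-0.   0.  -1.2] op 0.495 p [0.5152 0.2224 0.0948] rpy [ 3.132 -0.007  1.806] t 21.2
```

Call:
{"method": "arm_command", "body": {"rows": "4 2 6 0 1;0 0 10 0 1;0 0 10 0 1;0 0 5 0 1;0 0 2 0 1;0 0 0 0 1"}}

```text
t: 21.8
position: [0.5166, 0.2274, 0.059]
eef_rot: [3.132, -0.007, 1.806]
wrist_force: [0.2, -1.0, -0.6]
opening: 0.496
```

```bash
python3 go.py pbottle .059
```

```text
pbottle tool dx,dy,dz mm [-0.3 -0.7  0. ] turn -0.004 q [ 0.76  0.37 -0.47 -0.   -0.72 -2.09] F [ 0.2 -1.  -0.6] op 0.496 p [0.5166 0.2274 0.059 ] rpy [ 3.132 -0.007  1.806] t 21.8
```

Call:
{"method": "arm_command", "body": {"rows": "0 0 1 0 1;0 0 0 0 1;0 0 0 0 -0.4;0 0 0 0 -0.4;0 0 0 0 -0.4;0 0 -10 0 -0.4;0 0 -20 0 -0.4;0 0 -25 0 -0.4;0 0 -25 0 -0.4;0 0 -25 0 -1;0 0 -10 0 -1;0 0 0 0 -1"}}

```text
t: 23.0
position: [0.5165, 0.2266, 0.1829]
eef_rot: [3.128, -0.008, 1.807]
wrist_force: [0.3, -0.1, 0.4]
opening: 1.002
```

```bash
python3 go.py sander .14
```

```text
sander tool dx,dy,dz mm [-439.5  -31.    42.9] turn 1.325 q [ 0.76  0.22 -0.34 -0.   -0.99 -2.1 ] F [ 0.3 -0.1  0.4] op 1.002 p [0.5165 0.2266 0.1829] rpy [ 3.128 -0.008  1.807] t 23.0
```

Translate first, then turn.

Call:
{"method": "arm_command", "body": {"rows": "-20 -1 0 0 -1;-40 -3 5 0 -1;-40 -3 5 0 -1;-40 -3 5 0 -1;-40 -3 5 0 -1;-40 -3 5 0 -1;-40 -3 5 0 -1;-40 -3 0 0 -1;-40 -3 0 0 -1;-40 -3 0 0 -1;-25 -1 0 0 -1;0 0 0 0 -1"}}

```text
t: 24.2
position: [0.5798, -0.1882, 0.1347]
eef_rot: [-3.141, -0.012, 1.81]
wrist_force: [-0.1, 1.2, -0.5]
opening: 1.001
```

Call:
{"method": "arm_command", "body": {"rows": "0 0 0 0.12 -1;0 0 0 0.12 -1;0 0 0 0.12 -1;0 0 0 0.12 -1;0 0 0 0.12 -1;0 0 0 0.12 -1;0 0 0 0.12 -1;0 0 0 0.12 -1;0 0 0 0.12 -1;0 0 0 0.12 -1;0 0 0 0 -1"}}

```text
t: 25.3
position: [0.5718, -0.1843, 0.1212]
eef_rot: [-3.116, 0.012, 0.558]
wrist_force: [-0.1, 0.3, 0.4]
opening: 0.998
```

```bash
python3 go.py sander .14;python3 look.py top top5 115 105 265 265;python3 look.py wrist w5 0 0 640 400;python3 - <<'E'
from h import *
z=np.load('top5.npz');w=W(z);H=w[...,2];m=np.zeros(H.shape,bool);m[175:235,190:240]=1;m&=(H>.040)&(H<.12)
p=w[m][:,:2].astype(np.float32);print(np.median(H[m]),np.percentile(H[m],[1,99]),cv2.minEnclosingCircle(p),m.sum())
a=cv2.imread('pics/w5.png');cv2.imwrite('pics/w5s.png',cv2.resize(a,(640,400)))
E
```

```text
sander tool dx,dy,dz mm [  2.2  29.4 -18.8] turn 0.076 q [ 0.    0.36 -0.29 -0.02 -0.94 -2.58] F [-0.1  0.3  0.4] op 0.998 p [ 0.5718 -0.1843  0.1212] rpy [-3.116  0.012  0.558] t 25.3
0.07327915659061429 [0.04257859 0.0991713 ] ((0.5144429802894592, 0.2265474796295166), 0.022790009155869484) 436
```

View pics/top5.png

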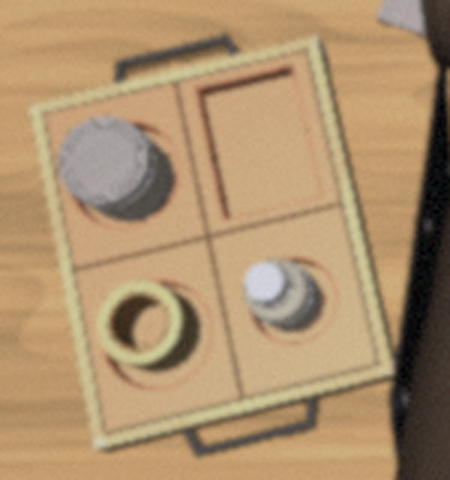

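View pics/w5s.png

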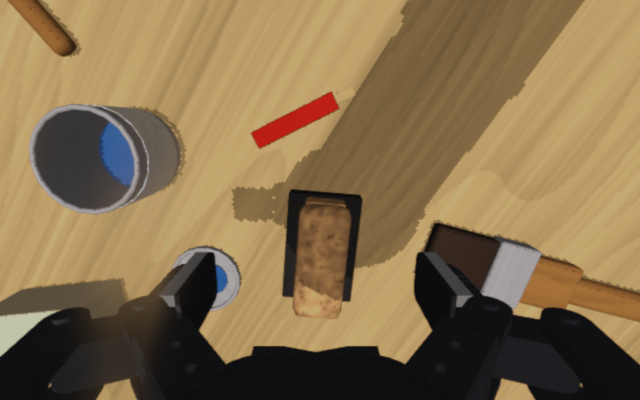

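The bottle is seated: its top measures 0.099 m, against 0.098 m expected. In the wrist view the sander lies at about (325,255), between the jaws, with a brush close by at (465,255). I'll check the clearance there.

```bash
python3 - <<'E'
from h import *
z=np.load('top0.npz');w=W(z);H=w[...,2]
c=np.array([.5892,-.208]);j=np.array([np.cos(.482),np.sin(.482)]);q=np.array([-j[1],j[0]])
d=w[...,:2]-c;a=d@j;b=d@q
for lo in range(-75,75,5):
    m=(a*1e3>lo)&(a*1e3<lo+5)&(abs(b)<.016);print(lo,np.percentile(H[m],95).round(3))
E
```

```text
-75 0.003
-70 0.003
-65 0.002
-60 0.001
-55 0.002
-50 0.003
-45 0.002
-40 0.002
-35 0.003
-30 0.014
-25 0.016
-20 0.043
-15 0.047
-10 0.048
-5 0.048
0 0.047
5 0.047
10 0.048
15 0.043
20 0.016
25 0.014
30 0.001
35 0.002
40 0.003
45 0.002
50 0.001
55 0.001
60 0.002
65 0.001
70 0.002
```

Call:
{"method": "arm_command", "body": {"rows": "2 15 0 0.07 -0.3;0 12 0 0 -0.3;0 3 0 0 -0.3;0 0 0 0 -0.3"}}

```text
t: 25.8
position: [0.5886, -0.2095, 0.1196]
eef_rot: [-3.116, 0.014, 0.505]
wrist_force: [-0.2, -0.6, -1.1]
opening: 0.651
```

```bash
python3 go.py sander .08;python3 look.py wrist w6 100 100 360 300
```

```text
sander tool dx,dy,dz mm [ 1.2 -1.  39.6] turn 0.023 q [-0.04  0.4  -0.24 -0.02 -0.96 -2.59] F [-0.2 -0.6 -1.1] op 0.651 p [ 0.5886 -0.2095  0.1196] rpy [-3.116  0.014  0.505] t 25.8
```

View pics/w6.png

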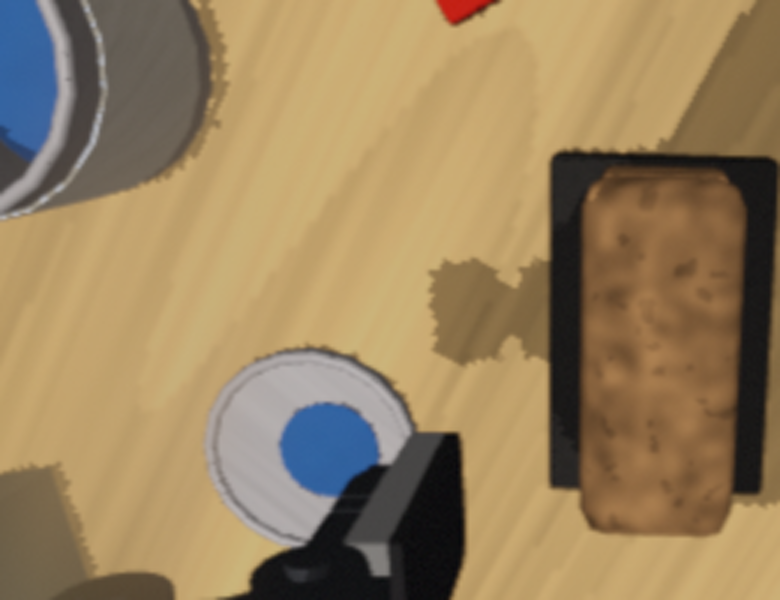

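The sander grip is aligned with the jaws, running nearly vertical in the view at about (660,340). There's nothing under the fingers.

Call:
{"method": "arm_command", "body": {"rows": "1 -1 10 0.02 -0.3;0 0 15 0 -0.3;0 0 15 0 -0.3;0 0 10 0 -0.3;0 0 0 0 -0.3;0 0 0 0 -0.3"}}

```text
t: 26.45
position: [0.5862, -0.2055, 0.0662]
eef_rot: [-3.115, 0.015, 0.484]
wrist_force: [0.2, 0.4, -0.3]
opening: 0.649
```

```bash
python3 go.py sander .04
```

```text
sander tool dx,dy,dz mm [ 1.4  3.6 26.2] turn 0.002 q [-0.03  0.46 -0.29 -0.02 -0.85 -2.61] F [ 0.2  0.4 -0.3] op 0.649 p [ 0.5862 -0.2055  0.0662] rpy [-3.115  0.015  0.484] t 26.45
```

Call:
{"method": "arm_command", "body": {"rows": "1 4 8 0 -0.3;0 0 10 0 -0.3;0 0 5 0 -0.3;0 0 0 0 -0.3;0 0 0 0 1;0 0 0 0 1;0 0 0 0 1;0 0 0 0 1;0 0 0 0 1;0 0 0 0 1"}}

```text
t: 27.45
position: [0.5897, -0.2085, 0.043]
eef_rot: [-3.117, 0.012, 0.484]
wrist_force: [0.2, -0.5, -1.5]
opening: 0.383
```

```bash
python3 go.py pblock .04
```

```text
pblock tool dx,dy,dz mm [ 253.1 -390.9    3. ] turn -1.326 q [-0.04  0.49 -0.3  -0.02 -0.8  -2.61] F [ 0.2 -0.5 -1.5] op 0.383 p [ 0.5897 -0.2085  0.043 ] rpy [-3.117  0.012  0.484] t 27.45
```

Call:
{"method": "arm_command", "body": {"rows": "0 0 -10 0 1;0 0 -20 0 1;0 0 -25 0 1;0 0 -25 0 1;0 0 -20 0 1;0 0 0 -0.12 1;0 0 0 -0.12 1;0 0 0 -0.12 1;0 0 0 -0.12 1;0 0 0 -0.12 1;0 0 0 -0.12 1;0 0 0 -0.12 1"}}

```text
t: 28.65
position: [0.5924, -0.2107, 0.1567]
eef_rot: [-3.122, -0.011, 1.356]
wrist_force: [-0.0, -0.5, -0.6]
opening: 0.39
```

Call:
{"method": "arm_command", "body": {"rows": "0 0 0 -0.12 1;0 0 0 -0.12 1;0 0 0 -0.12 1;0 0 0 -0.1 1;0 0 0 0 1;0 0 0 0 1"}}

```text
t: 29.25
position: [0.5924, -0.2109, 0.1615]
eef_rot: [-3.132, -0.017, 1.835]
wrist_force: [0.7, 0.4, -0.6]
opening: 0.386
```

```bash
python3 go.py pblock .12
```

```text
pblock tool dx,dy,dz mm [439.7 159.7  41.5] turn 0.025 q [-0.04  0.36 -0.19 -0.02 -1.03 -1.26] F [ 0.7  0.4 -0.6] op 0.386 p [ 0.5924 -0.2109  0.1615] rpy [-3.132 -0.017  1.835] t 29.25
```

Call:
{"method": "arm_command", "body": {"rows": "20 7 0 0.02 1;40 15 0 0 1;40 15 0 0 1;40 15 0 0 1;40 15 0 0 1;40 15 0 0 1;40 15 0 0 1;40 15 0 0 1;40 15 0 0 1;40 15 0 0 1;20 7 0 0 1;0 0 0 0 1"}}

```text
t: 30.45
position: [0.6489, 0.228, 0.1706]
eef_rot: [-3.135, -0.016, 1.776]
wrist_force: [-0.5, -1.0, -1.0]
opening: 0.384
```

```bash
python3 go.py pblock .09
```

```text
pblock tool dx,dy,dz mm [ 30.2 -11.3  80.6] turn -0.034 q [ 0.61  0.44 -0.05 -0.02 -1.09 -1.97] F [-0.5 -1.  -1. ] op 0.384 p [0.6489 0.228  0.1706] rpy [-3.135 -0.016  1.776] t 30.45
```

Call:
{"method": "arm_command", "body": {"rows": "15 -6 5 -0.03 1;15 -5 10 0 1;2 0 15 0 1;0 0 15 0 1;0 0 15 0 1;0 0 10 0 1;0 0 0 0 1;0 0 0 0 1"}}

```text
t: 31.25
position: [0.6256, 0.2571, 0.0969]
eef_rot: [-3.133, -0.016, 1.797]
wrist_force: [1.0, 0.1, -0.9]
opening: 0.387
```

```bash
python3 go.py pblock .053
```

```text
pblock tool dx,dy,dz mm [-3.1  5.6 43.9] turn -0.013 q [ 0.67  0.49 -0.15 -0.02 -0.93 -2.  ] F [ 1.   0.1 -0.9] op 0.387 p [0.6256 0.2571 0.0969] rpy [-3.133 -0.016  1.797] t 31.25
```

Call:
{"method": "arm_command", "body": {"rows": "-3 6 5 -0.02 1;0 0 5 0 1;0 0 0 0 1;0 0 0 0 1"}}

```text
t: 31.65
position: [0.6337, 0.2556, 0.0879]
eef_rot: [-3.136, -0.017, 1.818]
wrist_force: [0.5, 0.2, -1.4]
opening: 0.386
```

```bash
python3 go.py pblock .053; python3 look.py top top7 115 105 265 265;python3 look.py wrist w7 200 100 460 300
```

```text
pblock tool dx,dy,dz mm [ 0.2 -2.  34.9] turn 0.008 q [ 0.66  0.5  -0.15 -0.02 -0.92 -1.97] F [ 0.5  0.2 -1.4] op 0.386 p [0.6337 0.2556 0.0879] rpy [-3.136 -0.017  1.818] t 31.65
```

View pics/w7.png

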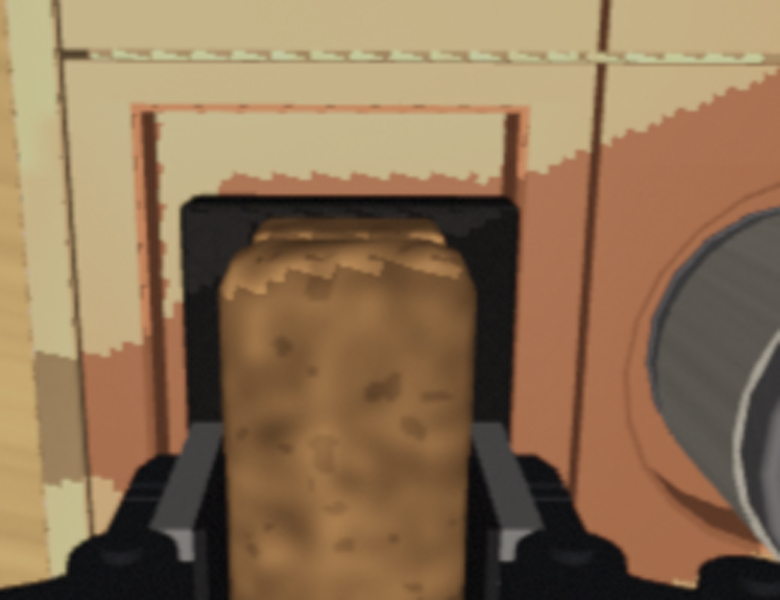

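View pics/top7.png

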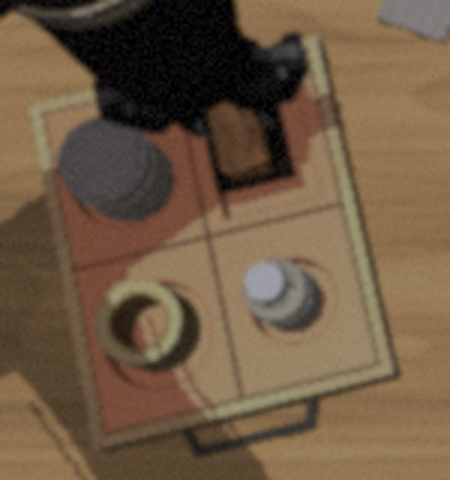

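```bash
python3 - <<'E'
from h import *
z=np.load('w7.npz')
f=lambda u,v:(200+u/3,100+v/3)
c=np.array([.6317,.2553]);x=np.array([np.cos(.239),np.sin(.239)]);y=np.array([-x[1],x[0]])
def P(n,u,v,h):
    p=ray(z,f(u,v),h);d=p[:2]-c;print(n,p.round(4),'tray xy mm',(1e3*d@x).round(1),(1e3*d@y).round(1))
P('pk L',133,110,.028);P('pk R',527,110,.028);P('pk L2',147,350,.028);P('pk front mid',331,105,.028)
zs=.045+.014
P('sole L',183,200,zs);P('sole R',518,200,zs);P('sole front',350,198,zs)
P('tray seam',590,250,.028)
E
```

```text
pk L [0.5911 0.2055 0.028 ] tray xy mm -51.2 -38.8
pk R [0.5737 0.2752 0.028 ] tray xy mm -51.7 33.1
pk L2 [0.6353 0.2168 0.028 ] tray xy mm -5.6 -38.3
pk front mid [0.5815 0.2402 0.028 ] tray xy mm -52.3 -2.8
sole L [0.5995 0.2209 0.059 ] tray xy mm -39.5 -25.8
sole R [0.5869 0.2714 0.059 ] tray xy mm -39.7 26.2
sole front [0.5929 0.2459 0.059 ] tray xy mm -39.9 0.1
tray seam [0.5958 0.2944 0.028 ] tray xy mm -25.6 46.5
```

Against the pocket edges in the wrist view, the sole is about 3 mm off along both tray axes. I'll shift by (−3, −3) and lower it.

Call:
{"method": "arm_command", "body": {"rows": "-3 -3 6 0 1;0 0 10 0 1;0 0 8 0 1;0 0 5 0 1;0 0 2 0 1;0 0 0 0 1"}}

```text
t: 32.35
position: [0.6305, 0.2521, 0.0538]
eef_rot: [-3.135, -0.017, 1.818]
wrist_force: [0.3, 0.5, 0.0]
opening: 0.387
```

```bash
python3 go.py pblock .053
```

```text
pblock tool dx,dy,dz mm [2.8 2.  0.8] turn 0.008 q [ 0.66  0.53 -0.18 -0.02 -0.85 -1.96] F [0.3 0.5 0. ] op 0.387 p [0.6305 0.2521 0.0538] rpy [-3.135 -0.017  1.818] t 32.35
```

Call:
{"method": "arm_command", "body": {"rows": "0 0 1 0 1;0 0 0 0 1;0 0 0 0 -0.3;0 0 0 0 -0.3;0 0 0 0 -0.3;0 0 -10 0 -0.3;0 0 -20 0 -0.3;0 0 -25 0 -0.3;0 0 -25 0 -0.3;0 0 -25 0 -0.3;0 0 -20 0 -0.3;0 0 0 0 -0.3"}}

```text
t: 33.55
position: [0.6331, 0.2505, 0.1887]
eef_rot: [-3.14, -0.017, 1.819]
wrist_force: [-0.1, 0.8, 0.1]
opening: 0.647
```

Call:
{"method": "arm_command", "body": {"rows": "-20 -20 0 0 -0.3;-40 -20 0 0 -0.3;-40 -20 0 0 -0.3;-40 -20 0 0 -0.3;-40 -10 0 0 -0.3;-40 0 0 0 -0.3;-40 0 0 0 -0.3;-20 0 0 0 -0.3;0 0 0 0 -0.3;0 0 0 0 -0.3"}}

```text
t: 34.55
position: [0.6128, -0.0526, 0.187]
eef_rot: [3.138, -0.019, 1.821]
wrist_force: [0.2, -0.9, -0.9]
opening: 0.649
```

```bash
python3 go.py pblock .2; python3 look.py top top8 115 105 265 265;python3 look.py scene s8 180 100 460 300; python3 - <<'E'
from h import *
z=np.load('top8.npz');w=W(z);H=w[...,2]
m0=np.zeros(H.shape,bool);m0[110:260,115:255]=1
m=m0&(H>.034)
n,l,st,ce=cv2.connectedComponentsWithStats(m.astype(np.uint8))
for k in range(1,n):
    if st[k,4]<50: continue
    h=H[l==k];t=(l==k)&(H>np.percentile(h,98)-.008);p=w[t][:,:2].astype(np.float32)*1e3
    print(ce[k].round(),st[k,4],'top',np.median(H[t]).round(4),cv2.minAreaRect(p))
cv2.imwrite('pics/top8f.png',cv2.resize(z['p'][:,:,::-1],(800,500)))
E
```

```text
pblock tool dx,dy,dz mm [293.6  94.7 -13. ] turn 0.011 q [ 0.22  0.31 -0.2  -0.02 -1.06 -1.53] F [ 0.2 -0.9 -0.9] op 0.649 p [ 0.6128 -0.0526  0.187 ] rpy [ 3.138 -0.019  1.821] t 34.55
[189. 187.] 18875 top 0.7197 ((372.5651550292969, 55.514949798583984), (114.061279296875, 24.53913116455078), 82.888671875)
[253. 126.] 73 top 0.6345 ((472.2502136230469, 52.93077087402344), (15.721707344055176, 1.5524474382400513), 6.5503153800964355)
```

View pics/top8f.png

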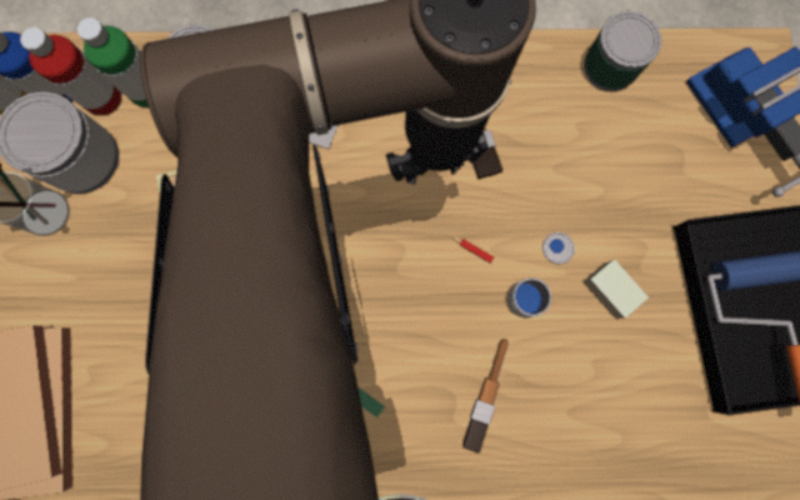

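View pics/top8.png

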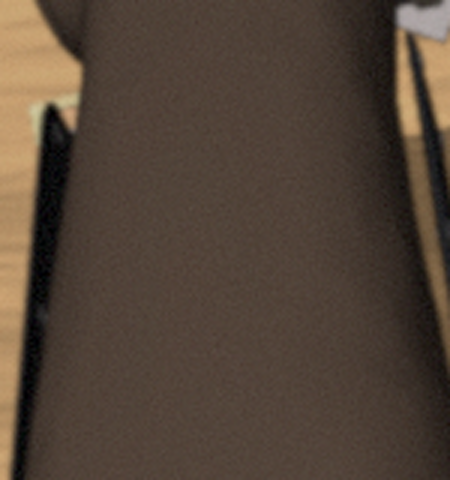

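The arm hides the tray from above, so I'll move further right.

Call:
{"method": "arm_command", "body": {"rows": "-20 0 0 0 -0.3;-40 0 0 0 -0.3;-40 0 0 0 -0.3;-40 0 0 0 -0.3;-40 0 0 0 -0.3;-40 0 0 0 -0.3;-40 0 0 0 -0.3;-20 0 0 0 -0.3;0 0 0 0 -0.3;0 0 0 0 -0.3"}}

```text
t: 35.65
position: [0.6904, -0.3173, 0.1817]
eef_rot: [3.137, -0.02, 1.843]
wrist_force: [-0.3, 0.1, 0.1]
opening: 0.646
```

```bash
python3 look.py top top9 115 105 265 265;python3 look.py scene s9 260 230 500 400; python3 - <<'E'
from h import *
z=np.load('top9.npz');w=W(z);H=w[...,2]
m0=np.zeros(H.shape,bool);m0[110:260,115:247]=1
m=m0&(H>.038)&(H<.12)
n,l,st,ce=cv2.connectedComponentsWithStats(m.astype(np.uint8))
for k in range(1,n):
    if st[k,4]<50: continue
    h=H[l==k];t=(l==k)&(H>np.percentile(h,98)-.008);p=w[t][:,:2].astype(np.float32)*1e3
    s=np.linalg.lstsq(np.c_[w[t][:,:2],np.ones(t.sum())],H[t],rcond=None)[0][:2]
    print(ce[k].round(),st[k,4],'top',np.median(H[t]).round(4),'slope',s.round(3),cv2.minAreaRect(p))
o=W(np.load('top0.npz'))[...,2]
for nm,u,v in[('open',424,238),('offcut',494,231)]:
    for q in(o,H):
        mm=q[v-28:v+28,u-28:u+28]>.036;yy,xx=np.nonzero(mm);print(nm,xx.mean().round(2),yy.mean().round(2),mm.sum())
E
```

```text
[198. 149.] 602 top 0.0545 slope [0.004 0.014] ((630.2140502929688, 252.3796844482422), (79.17015838623047, 33.266353607177734), 14.726463317871094)
[151. 160.] 878 top 0.069 slope [ 0.002 -0.004] ((606.2583618164062, 348.0649719238281), (62.108970642089844, 60.536895751953125), 44.65441131591797)
[208. 202.] 441 top 0.0968 slope [0.025 0.038] ((515.4630126953125, 226.4998321533203), (26.547138214111328, 24.194782257080078), 1.5397969484329224)
[163. 207.] 309 top 0.0566 slope [ 0.014 -0.005] ((506.3746643066406, 320.3117980957031), (59.4078483581543, 35.694149017333984), 81.31627655029297)
open 28.95 27.52 310
open 27.5 27.5 3136
offcut 29.23 27.71 1106
offcut 21.93 29.56 2460
```

View pics/top9.png

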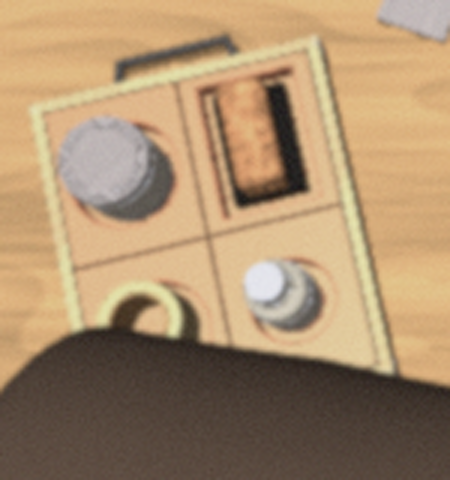

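View pics/s9.png

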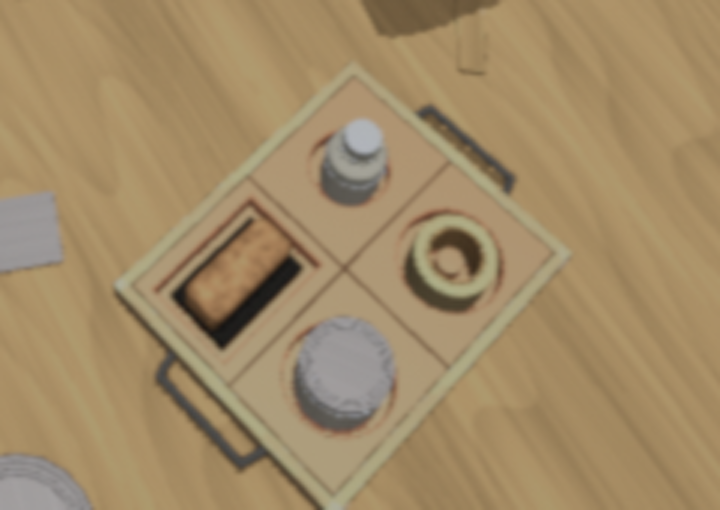

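All four items are down in their pockets and level. In the scene crop they are the bottle (352,160), tape (450,265), tin (343,370) and sander (237,280). In `top8f` the open tin (424,238) and the offcut (494,231), in original pixels, are where they started. The gripper is clear of everything, so I'm handing in.

```bash
python3 -c "
from cell import *
print(sign_off(), sense()['t'])"
```

```text
the job is handed in; nothing more can be done
the job is handed in; nothing more can be done
```

I packed the kit in the order you listed: tin, tape, bottle, then sanding block, each set down in its own pocket. I handed the job in at about 36 s of the 109 s allowed.

In the last pictures all four stand upright in their pockets. The camera's depth reads about 1 mm low throughout:

| Item | Top measured (mm) | Expected fully down (mm) |
|---|---|---|
| Tin | 69 | 70 |
| Tape | 56.6 | 58 |
| Bottle | 97 | 98 |
| Sanding block | 54.5 | 56 |

The open tin and the offcut had not moved in the overhead picture taken after the last placing. My final numeric comparison of those two was useless, because the arm was covering them by then. In the last overhead picture the arm also hid part of the tape, but the scene camera shows it down around the stub.

The tool tilted by up to about 1.6° during the moves, but the items came out level. The measured wrist force stayed below about 4 N at every reading.

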